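Shut and bolt the plaster casting box

ROBOT

A 6-joint arm with a two-finger parallel gripper is mounted at the origin on the work surface; the furniture and walls round the work are solid. World frame = base frame: x ahead of the robot, y to its left, z up, the work surface at z = 0. Lengths are in m, angles in rad, forces in N, time in s.
With the tool pointing down it reaches from about 0.425 to 0.95 m from the base axis. Payload 3.5 kg.
Tool frame: the origin (TCP) lies between the finger pads; the fingertips stand 22 mm ahead of it and the grasp point (between the pads) lies 3 mm ahead of it (ctrl.nose_length is the z of the fingertips in the tool frame, in m); z points along the fingers, y is the line along which they close (so a half turn about z gives the same grasp; the last joint's range is limited). The gripper opens to 85 mm and grips with 20 to 120 N. Pads are 22 mm wide; open, the fingers measure 114 mm over their backs; the gripper's body (76 mm by 85 mm) begins 54 mm behind the grasp point. The pads swing forward as they close: fully open they stand 13 mm farther back than shut.
Start: joints at [-1.372, 0.286, 1.577, -0, 1.279, -0.15], TCP at [0.231, -0.634, 0.253] pointing down, gripper open.
Joint ranges: [-2.77, 2.77], [-0.9, 2.22], [0.21, 2.48], [-1.53, 4.67], [0.24, 2.81], [-2.84, 2.84]. Speed limits (rad/s): [2.79, 2.79, 3.14, 3.14, 3.14, 3.14].

INTERFACE

Orientations are given as a unit quaternion [x, y, z, w].
In Python, from plant import ctrl gives the robot as it stands. The module is installed in compiled form; this text tells all that it offers.
- The arm moves only by the tool send_rows, never from a script. Its argument "rows" is text: rows parted by semicolons, each of 7 numbers parted by spaces: the turn, a rotation vector about the tool's x, y, z in fractions of the full range, 1 being 180 degrees, then the shift along the tool's x, y, z in fractions of the full range, 1 being 500 mm, then the opening, from -1 (shut) to 1 (fully open). A call has 1 to 8 rows; each row is the pose to reach, as a shift and turn from the pose commanded when the call began, along the tool's axes at that moment; what a row does not reach only later rows make up. A row lasts 1/8 s, in which the tool goes at most 62.5 mm and 10.7 degrees, less where a joint would pass 70% of its speed; a pose out of reach is approached as far as the arm can. A call with a gripper value outside its range is refused whole. The fingers move at their own pace and stop on an object; "grip_force" is the grip in N (left out, the last holds). Time passes only in rows, so rows that repeat a pose let the fingers close. It gives the time, the measured TCP pose, the force, the opening and the grip force at its end, in the units of the state.
- ctrl.get_state(): the state, without advancing time (a new reading comes with each control period).
- ctrl.read_camera(name): name is "scene" or "side" or "wrist"; returns a dict with "color" (384x512x3 uint8, red, green, blue), "fx", "fy", "cx", "cy" (pixels), "extrinsics" (4x4, takes a point from world to camera coordinates). Camera axes: x right, y down, z forward; pixel columns grow to the right and rows downward; lengths in m; the calibration is good to about 2 mm. The wrist camera is an equidistant fisheye: a pixel r from the principal point sees the ray r / f radians off the axis. A picture is of the moment at which its call begins. There is no depth.
- ctrl.sign_off(): hands the job in; it is judged then, once.
Trained networks look in a picture, given as the dict that the camera call returned (one of the last four; its "shot" number tells which), for a name from the list of things; names that differ only in an ending like _2 or _b are one class to them, and where a whole thing is asked for, a point or a joint stands for the part that bears it (a point fixed in the world has none). Each returns a list of dicts, best first, with "p" (0 to 1); they miss things now and then, are a little off and sometimes report something else, mostly with a low value. They report only what shows in the picture. A call takes as long as a camera call.
- ctrl.look_for(picture, target): "position" ([x, y, z] in m, in the coordinates of the camera as it stood for that picture, good to about 4 mm: the middle of the surface that is visible of it).
The state is a dict: "time": time; "qpos": joint angles; "dq": joint speeds; "joint_efforts": joint torques, N m; "eef_pos": TCP position; "tcp_rot": TCP orientation; "contact_force": force on the tool from outside, world axes, zero at the start; "wrist_torque": the same for the moment, N m; "opening": opening from 0.0 (shut) to 1.0 (fully open); "finger_force": force on a finger pad.
Only numpy, scipy, OpenCV 4.12 (cv2) and the standard library are available. Lean on these libraries where they do the work, as an engineer would, in place of code of your own. Each camera call takes 0.05 s, during which the arm holds its last target. There are 200 camera calls.

TASK

Make the wooden casting box ready for a plaster pour: with closed fingertips push its open hinged side fully shut, push the knob of the barrel bolt along its slot until the bolt is right home in the keeper on the far wall, then push the knob over sideways into the locking notch until it lies level. Only push and press: take nothing between the fingers, lift nothing, and do not drag the box about. Do not touch the bowl inside it or shift the things round it.

Things in the scene. Friction and masses are not known exactly. Their poses are not given: they have to be found in the camera images.
- casting_box: Loose 5 kg open box of pale wood. Base board 300 (x) x 280 (y) x 18 mm; walls 34 mm thick, tops 93 mm above the table, 258 x 238 mm outside: near (-x), far (+x) and right (-y) walls fixed, left (+y) wall is the hinged gate. Origin: centre of the base's underside. z up; x from near to far wall, along the shut gate, pointing away from the robot within 20 degrees; y out through the gate.
- gate (a joint): Angle of the gate, rad: 0 = shut, flush between near and far wall; positive = swung out to +y. Found 0.25 to 0.55 open; stays where left; about 0.5 N at its free end moves it. Upright hinge pin at box x -93, y +122 mm; the gate runs 185 mm from it, 34 mm thick, top 93 mm above the table, outer face 3 mm inside the pin's line.
- gate_top_end (a point): Upper corner of the gate at its free end, on the outer face: 185 mm from the hinge pin, 93 mm above the table. Its axes turn with the gate: x along the gate away from the hinge, y outward.
- bolt (a joint): Travel of the barrel bolt, m: 0 = withdrawn, 0.045 = right home (end of slot, rod tip through the keeper). It lies along the middle of the gate's top face, slides towards the gate's free end with about 1.5 N and stays where left. Rod 14 mm thick, axis 108.5 mm above the table; barrel 24 mm wide, top 121 mm above the table.
- bolt_knob (a joint): Turn of the knob about the rod, rad: 0 = upright in the long leg of the L-shaped slot, 1.55 = lying level, pointing outward (+y) in the locking notch. The slot keeps it upright (0.3 play) until the bolt is home; only there is the slot open, on the outward side. About 0.6 N at the ball turns it; it stays where left.
- knob_ball (a point): Centre of the 20 mm steel ball on the knob's 9 mm stem, 36 mm from the rod's axis: 144 mm above the table when upright, 109 mm when level. With gate shut and bolt home it is at box x +50 mm, y +102 mm upright, y +138 mm level.
- keeper (a point): Middle of the steel keeper (staple, opening 20 mm wide) on top of the far wall, on the line of the shut bolt: box x +113, y +102, z 108.5 mm.
- bowl_model: Terracotta bowl, 128 mm across, 42 mm high, lying foot up on the base board inside the box: the original to be cast. Loose; leave alone. Origin: centre of its underside.
- kitchen_timer: Kitchen timer with red domed top, 67 mm across, 44 mm high, loose. Leave alone. Origin: centre of the underside.
- water_bowl: Grey-blue clay-caked tub, 130 mm across, 57 mm high, loose. Leave alone. Origin: centre of the underside.
- tape_roll: Roll of masking tape lying flat, 102 mm across, 24 mm high, loose. Leave alone. Origin: centre of the underside.
- mop_brush: Soft brush with wooden handle, 204 mm long, 46 mm high, loose. Leave alone. Origin: centre of the underside.

How it is judged:
On the way, in this order (a step that is already met when the one before it is completed fails the run):
1. the gate is pushed shut (value of joint gate below 0.03 rad and value of joint bolt below 0.025 m), for 0.1 s.
2. the bolt is pushed home (value of joint bolt above 0.039 m and value of joint gate below 0.03 rad).
3. the knob is pushed over into the notch (value of joint bolt_knob above 1.3 rad), for 0.1 s.
At the end, for the whole second after the job is handed in: Gate shut (within 0.03 rad), bolt home (within 7 mm of the end of its slot), knob in the notch (at least 1.3 rad over); box flat and within 30 mm of its place, bowl still lying in it, the other things within 30 mm of theirs; all at rest (value of joint gate below 0.03 rad and value of joint bolt above 0.038 m and value of joint bolt_knob above 1.3 rad and velocity of joint gate below 0.05 rad/s and linear speed of casting_box below 0.02 m/s and distance of each of casting_box, kitchen_timer, water_bowl, tape_roll, mop_brush from where it was at the start of the episode below 0.03 m and angle between casting_box's own z axis and vertical below 0.05 rad and z of bowl_model in the frame of casting_box below 0.03 m and velocity of joint bolt_knob below 0.1 rad/s and distance of bowl_model from where it was at the start of the episode below 0.04 m); the robot touches nothing.
It fails at once if the casting box is lifted, tipped or dragged more than 30 mm (height (world z) of casting_box above 0.012 m or angle between casting_box's own z axis and vertical above 0.08 rad or distance of casting_box from where it was at the start of the episode above 0.03 m).
It fails at once if the bowl is lifted, shifted more than 40 mm or pressed by the hand (z of bowl_model in the frame of casting_box above 0.032 m or contact force between the fingers and bowl_model above 1 N or distance of bowl_model from where it was at the start of the episode above 0.04 m).
It fails at once if a thing beside the box is lifted or moved more than 30 mm (distance of any of kitchen_timer, water_bowl, tape_roll, mop_brush from where it was at the start of the episode above 0.03 m).
It fails at once if the knob is taken between the fingers (horizontal distance between the grasp point and knob_ball below 0.009 m and distance between the grasp point and knob_ball below 0.024 m).
It also fails if it takes over 51 s, if anything falls off the work surface, if the arm or the gripper's body presses on something with over 40 N, if the wrist force passes 120 N, or if a joint passes its speed limit or range.

## Working session

There is one attempt and no reset: what is moved stays moved. The work goes in short steps, Python scripts to look and compute and a tool call to move; the robot and the scene stay as the last step left them, time stands still between calls to the robot, and variables do not carry over. Pictures are saved under pics/ and viewed, at most 10 in all, crops included, and the job is handed in when it is done.

Besides the shell and the picture viewer there is one more tool, called after "Call:" as name(argument=value, ...) on one line, values as JSON. send_rows: Moves the arm, as the interface text tells. Its arguments: {"type":"object","properties":{"rows":{"type":"string"},"grip_force":{"type":"number"}},"required":["rows"]}

```bash
mkdir -p pics; cat > h.py <<'E'
import numpy as np, cv2
from plant import ctrl
from scipy.spatial.transform import Rotation as R
def w(p,pt):
    T=np.linalg.inv(p["extrinsics"]); return (T@np.r_[pt,1])[:3]
def shot(n,f):
    p=ctrl.read_camera(n); cv2.imwrite(f"pics/{f}.png",p["color"][:,:,::-1]); return p
def proj(p,X):
    c=p["extrinsics"]@np.r_[X,1]; return np.array([p["fx"]*c[0]/c[2]+p["cx"],p["fy"]*c[1]/c[2]+p["cy"]])
def look(p,names):
    for n in names:
        for d in ctrl.look_for(p,n)[:2]: print(n,round(d["p"],2),w(p,d["position"]).round(4))
E
python3 - <<'E'
from h import *
np.set_printoptions(suppress=True)
s=ctrl.get_state(); print(s["time"],s["eef_pos"],s["tcp_rot"],ctrl.nose_length)
for n in ("scene","side"):
    p=shot(n,n+"0"); print(n,np.linalg.inv(p["extrinsics"])[:3].round(3).tolist())
    look(p,["casting_box","gate","gate_top_end","bolt","bolt_knob","knob_ball","keeper","bowl_model","kitchen_timer","water_bowl","tape_roll","mop_brush"])
a=cv2.imread("pics/scene0.png");b=cv2.imread("pics/side0.png")
cv2.imwrite("pics/both.png",cv2.resize(np.vstack([a,b]),None,fx=.78,fy=.78))
E
```

```text
0.0 [ 0.23058367 -0.63375001  0.25194803] [ 0.98483337  0.1734989  -0.00002833 -0.00116817] 0.022
scene [[0.483, -0.394, 0.782, -0.633], [-0.875, -0.202, 0.439, -0.622], [-0.015, -0.897, -0.442, 0.75]]
casting_box 0.65 [0.4821 0.0144 0.0545]
gate 0.81 [0.5694 0.1692 0.0837]
gate_top_end 0.74 [0.5675 0.1588 0.084 ]
gate_top_end 0.19 [0.4815 0.014  0.0563]
keeper 0.63 [0.4865 0.0136 0.0572]
bowl_model 0.73 [0.5064 0.0424 0.0603]
kitchen_timer 0.63 [ 0.3632 -0.3871  0.0359]
water_bowl 0.85 [ 0.2932 -0.2868  0.0336]
water_bowl 0.68 [0.5096 0.0418 0.059 ]
tape_roll 0.27 [0.5719 0.1672 0.0832]
mop_brush 0.95 [ 0.4802 -0.397   0.0216]
mop_brush 0.15 [0.4838 0.0141 0.0565]
side [[-0.985, -0.118, 0.127, 0.265], [-0.172, 0.57, -0.804, 1.251], [0.022, -0.813, -0.582, 1.018]]
casting_box 0.75 [0.5175 0.1199 0.0659]
gate 0.6 [0.558  0.1862 0.0785]
gate_top_end 0.72 [0.5574 0.1838 0.0791]
gate_top_end 0.16 [0.5175 0.118  0.0647]
bolt 0.58 [0.5671 0.1808 0.1178]
bolt_knob 0.64 [0.5656 0.1828 0.1446]
knob_ball 0.59 [0.5656 0.1805 0.1444]
knob_ball 0.46 [ 0.2933 -0.2921  0.0341]
keeper 0.92 [0.5124 0.1174 0.0693]
kitchen_timer 0.54 [ 0.3846 -0.3647  0.0342]
water_bowl 0.68 [ 0.2927 -0.2898  0.0336]
tape_roll 0.56 [0.556  0.4041 0.0242]
mop_brush 0.79 [ 0.4857 -0.3457  0.0242]
```

View pics/both.png

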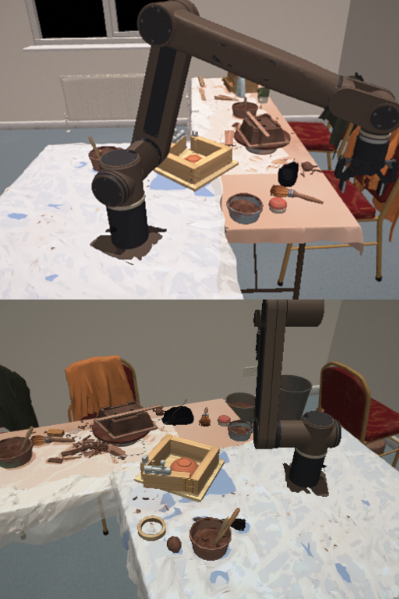

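View pics/side0.png

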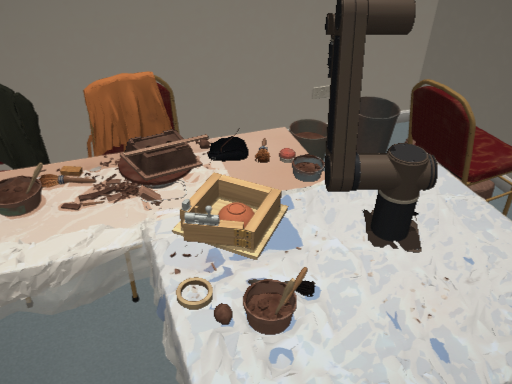

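The side view shows the box at about (235,215) px with its gate ajar at left and the knob at about (185,207). The tape roll is at (195,292). Next I'll zoom in on both views to fit the box pose.

```bash
python3 - <<'E'
import cv2,numpy as np
a=cv2.imread("pics/scene0.png")[165:255,190:310];b=cv2.imread("pics/side0.png")[165:265,165:295]
a=cv2.resize(a,None,fx=5,fy=5,interpolation=cv2.INTER_CUBIC)[:, :];b=cv2.resize(b,None,fx=6,fy=6,interpolation=cv2.INTER_CUBIC)
cv2.imwrite("pics/za.png",a);cv2.imwrite("pics/zb.png",b)
E
```

```text
(no output)
```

View pics/zb.png

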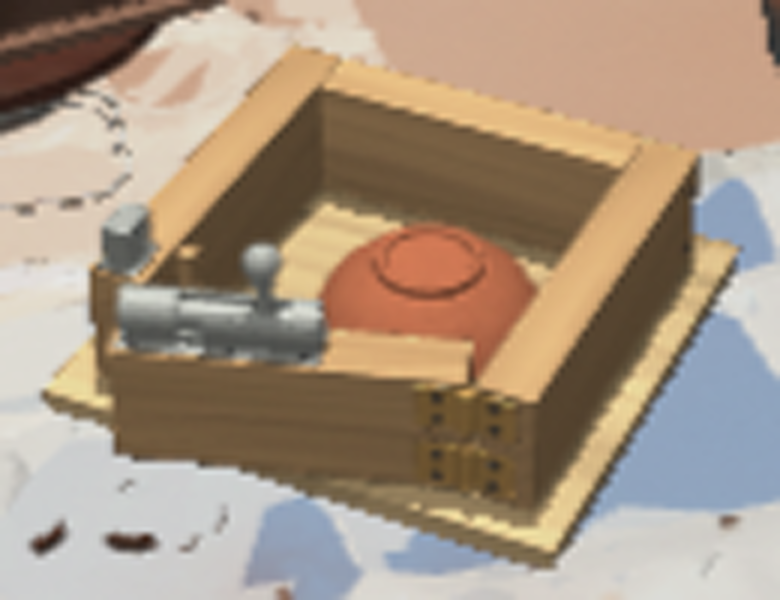

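View pics/za.png

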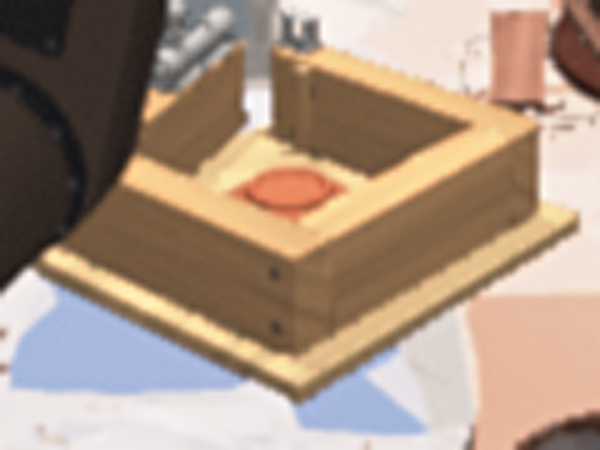

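The crops show every corner I need: wall tops, base corners, the gate's free end at (110,358) in the side crop, and the ball at (262,257). I'll fit the box pose, gate and bolt together.

```bash
cat > fit.py <<'E'
from h import *
from scipy.optimize import least_squares
np.set_printoptions(suppress=True)
P={n:ctrl.read_camera(n) for n in("scene","side")}
B=[("side",(295,47),(129,-119,93)),("side",(697,155),(-129,-119,93)),("side",(540,405),(-129,119,93)),("side",(548,566),(-150,140,0)),("side",(740,247),(-150,-140,18)),("side",(42,395),(150,140,18)),
("scene",(293,258),(-129,-119,93)),("scene",(537,130),(129,-119,93)),("scene",(303,400),(-150,-140,0)),("scene",(578,215),(150,-140,18))]
G=[("side",(110,360),(185,-3,93)),("side",(117,455),(185,-3,20)),("scene",(243,43),(185,-37,93)),("side",(262,257),(None,-20,144.5))]
def px(n,c): return np.array(c)/(6 if n=="side" else 5)+((165,165) if n=="side" else (190,165))-.5+.1
def box2w(v,p): c,s=np.cos(v[2]),np.sin(v[2]); return np.array([v[0]+(c*p[0]-s*p[1])/1e3,v[1]+(s*p[0]+c*p[1])/1e3,p[2]/1e3])
def gate2box(g,p): c,s=np.cos(g),np.sin(g); return (-93+c*p[0]-s*p[1],122+s*p[0]+c*p[1],p[2])
def res(v):
    r=[proj(P[n],box2w(v,p))-px(n,c) for n,c,p in B]
    r+=[proj(P[n],box2w(v,gate2box(v[3],(98+v[4] if p[0] is None else p[0],)+p[1:])))-px(n,c) for n,c,p in G]
    return np.ravel(r)
s=least_squares(res,[.5,.05,0,.35,5.],loss="soft_l1"); v=s.x
print("x y yawdeg gate bolt",v[0],v[1],np.degrees(v[2]),v[3],v[4]); print(res(v).reshape(-1,2).round(1).tolist())
np.save("v.npy",v)
for nm,p in dict(ball=gate2box(v[3],(98+v[4],-20,144)),gend=gate2box(v[3],(185,-3,93)),shutend=(92,119,93),ballshut=(5+v[4],102,144),ballhome=(50,102,144),lev=(50,138,109),keeper=(113,102,108),ctr=(0,0,0)).items(): print(nm,box2w(v,p).round(4))
E
python3 fit.py
```

```text
x y yawdeg gate bolt 0.5202760848505458 0.04968646520542103 -13.135584496040055 0.28586474960278424 10.011963283790152
[[-0.6, -0.2], [0.8, -0.4], [-0.4, 0.2], [1.2, 2.4], [0.1, 0.0], [-0.0, -0.2], [0.3, -0.2], [1.0, -2.0], [-0.7, 1.6], [0.4, -0.6], [-0.2, -1.2], [0.1, 0.9], [0.7, -0.5], [-0.1, 1.5]]
ball [0.5664 0.1758 0.144 ]
gend [0.6423 0.1971 0.093 ]
shutend [0.6369 0.1447 0.093 ]
ballshut [0.5581 0.1456 0.144 ]
ballhome [0.5921 0.1377 0.144 ]
lev [0.6003 0.1727 0.109 ]
keeper [0.6535 0.1233 0.108 ]
ctr [0.5203 0.0497 0.    ]
```

```bash
cat > go.py <<'E'
from h import *
from fit import box2w,gate2box,v
def delta(s,X,yaw=v[2],base=None):
    R0=R.from_quat(s["tcp_rot"]); t=R.from_matrix(np.array([[np.cos(yaw),np.sin(yaw),0],[np.sin(yaw),-np.cos(yaw),0],[0,0,-1]]))
    p0=np.array(s["eef_pos"]) if base is None else base
    return np.degrees((R0.inv()*t).as_rotvec()).round(1), (R0.inv().apply(np.array(X)-p0)*1e3).round(1)
E
python3 - <<'E'
from go import *
s=ctrl.get_state(); A=np.array([.55,-.25,.30]); g=box2w(v,gate2box(v[3],(172,42,250)))
print(delta(s,A),g); s2=dict(s,eef_pos=A,tcp_rot=(R.from_quat(s["tcp_rot"])*R.from_rotvec(np.radians(delta(s,A)[0]))).as_quat()); print(delta(s2,g))
E
```

```text
x y yawdeg gate bolt 0.5202760848505458 0.04968646520542103 -13.135584496040055 0.28586474960278424 10.011963283790152
[[-0.6, -0.2], [0.8, -0.4], [-0.4, 0.2], [1.2, 2.4], [0.1, 0.0], [-0.0, -0.2], [0.3, -0.2], [1.0, -2.0], [-0.7, 1.6], [0.4, -0.6], [-0.2, -1.2], [0.1, 0.9], [0.7, -0.5], [-0.1, 1.5]]
ball [0.5664 0.1758 0.144 ]
gend [0.6423 0.1971 0.093 ]
shutend [0.6369 0.1447 0.093 ]
ballshut [0.5581 0.1456 0.144 ]
ballhome [0.5921 0.1377 0.144 ]
lev [0.6003 0.1727 0.109 ]
keeper [0.6535 0.1233 0.108 ]
ctr [0.5203 0.0497 0.    ]
(array([-0. ,  0. , 33.1]), array([ 431.4, -252.1,  -46.7])) [0.62678303 0.24129285 0.25      ]
(array([-0.,  0.,  0.]), array([ -36.7, -495.9,   50. ]))
```

The rows are not in the units I measure in: shifts go in shares of 500 mm and turns go in shares of 180 degrees. I convert before sending: 431 mm is 0.862, -252 mm is -0.504, 33 degrees is 0.1833.

Call:
send_rows(rows="0 0 0.1833 0.862 -0.504 -0.094 -1;0 0 0.1833 0.862 -0.504 -0.094 -1;0 0 0.1833 0.862 -0.504 -0.094 -1;0 0 0.1833 0.862 -0.504 -0.094 -1;0 0 0.1833 0.862 -0.504 -0.094 -1;0 0 0.1833 0.862 -0.504 -0.094 -1;0 0 0.1833 0.862 -0.504 -0.094 -1;0 0 0.1833 0.862 -0.504 -0.094 -1")

```text
time: 2.5
eef_pos: [0.5492, -0.2504, 0.3007]
tcp_rot: [0.994, -0.113, 0.0, 0.0]
contact_force: [0.8, -0.2, 0.5]
opening: -0.001
finger_force: 0.0
```

```bash
cat > go.py <<'E'
from h import *
np.set_printoptions(suppress=True)
v=np.load("v.npy")
def box2w(v,p): c,s=np.cos(v[2]),np.sin(v[2]); return np.array([v[0]+(c*p[0]-s*p[1])/1e3,v[1]+(s*p[0]+c*p[1])/1e3,p[2]/1e3])
def gate2box(g,p): c,s=np.cos(g),np.sin(g); return (-93+c*p[0]-s*p[1],122+s*p[0]+c*p[1],p[2])
def w2box(X): c,s=np.cos(v[2]),np.sin(v[2]); d=(np.array(X[:2])-v[:2])*1e3; return np.array([c*d[0]+s*d[1],-s*d[0]+c*d[1],X[2]*1e3]).round(1)
def delta(s,X,yaw=v[2]):
    R0=R.from_quat(s["tcp_rot"]); t=R.from_matrix(np.array([[np.cos(yaw),np.sin(yaw),0],[np.sin(yaw),-np.cos(yaw),0],[0,0,-1]]))
    return np.degrees((R0.inv()*t).as_rotvec()).round(1), (R0.inv().apply(np.array(X)-s["eef_pos"])*1e3).round(1)
E
python3 -c "
from go import *
s=ctrl.get_state(); print(s['time'],s['eef_pos'],delta(s,[.627,.241,.25]))"
```

```text
2.5 [ 0.54916198 -0.25038711  0.30065651] (array([ 0. , -0. ,  0.1]), array([ -34.9, -496.3,   50.4]))
```

In the tool's units: -280 mm is -0.56, -60 mm is -0.12.

Call:
send_rows(rows="0 0 0 -0.12 -0.56 0 -1;0 0 0 -0.12 -0.56 0 -1;0 0 0 -0.12 -0.56 0 -1;0 0 0 -0.12 -0.56 0 -1;0 0 0 -0.12 -0.56 0 -1;0 0 0 -0.12 -0.56 0 -1;0 0 0 -0.12 -0.56 0 -1")

```text
time: 3.38
eef_pos: [0.5527, 0.0338, 0.3002]
tcp_rot: [0.994, -0.113, 0.0, 0.0]
contact_force: [-0.5, -1.0, 0.1]
opening: -0.003
finger_force: 0.0
```

```bash
python3 - <<'E'
from go import *
p=shot("wrist","w1")
for n in ["gate","gate_top_end","bolt","knob_ball","keeper","bowl_model","casting_box"]:
    for d in ctrl.look_for(p,n)[:2]: X=w(p,d["position"]); print(n,round(d["p"],2),X.round(4),"box",w2box(X))
s=ctrl.get_state(); print(s['time'],s['eef_pos'],delta(s,[.627,.241,.25]))
def fp(X):
    c=p["extrinsics"]@np.r_[X,1]; r=np.hypot(c[0],c[1]); t=np.arctan2(r,c[2]); return np.array([p["fx"]*t*c[0]/r+p["cx"],p["fy"]*t*c[1]/r+p["cy"]])
im=cv2.imread("pics/w1.png"); S=1.5; im=cv2.resize(im,None,fx=S,fy=S,interpolation=cv2.INTER_CUBIC)
pts=[(x,y,93) for x in(-129,129) for y in(-119,119)]+[(113,102,108.5)]+[gate2box(v[3],q) for q in [(185,-3,93),(185,-37,93),(0,-3,93),(98+v[4],-20,144.5)]]
for q in pts:
    u=fp(box2w(v,q)); print(q,u.round(1)); cv2.drawMarker(im,tuple(int(k) for k in u*S),(0,255,0),0,10,1)
cv2.imwrite("pics/w1m.png",im)
E
```

```text
gate 0.69 [0.56   0.1637 0.0967] box [ 12.7 120.1  96.7]
gate_top_end 0.69 [0.5613 0.1646 0.0904] box [ 13.8 121.3  90.4]
bolt 0.94 [0.5731 0.1735 0.1132] box [ 23.3 132.6 113.2]
bolt 0.72 [0.5751 0.0649 0.0638] box [50.  27.2 63.8]
knob_ball 0.52 [0.5663 0.1705 0.146 ] box [ 17.4 128.1 146. ]
keeper 0.87 [0.5743 0.0639 0.0656] box [49.4 26.1 65.6]
keeper 0.73 [ 0.4866 -0.3514  0.0303] box [  58.3 -398.3   30.3]
bowl_model 0.67 [0.5177 0.0472 0.051 ] box [-2. -3. 51.]
bowl_model 0.44 [ 0.2917 -0.2852  0.0313] box [-146.5 -378.    31.3]
casting_box 0.62 [0.5767 0.0649 0.0655] box [51.4 27.6 65.5]
3.775 [0.55272714 0.03359461 0.30005838] (array([0. , 0. , 0.1]), array([  25.4, -218.8,   50. ]))
(-129, -119, 93) [338.9 299.5]
(-129, 119, 93) [164.1 298.4]
(129, -119, 93) [356.1  99. ]
(129, 119, 93) [145.7  99.7]
(113, 102, 108.5) [155.2 112.4]
(np.float64(85.33832180906735), np.float64(171.28937993448008), 93) [107.7 139.8]
(np.float64(94.9258870545077), np.float64(138.66916238976674), 93) [131.1 130.1]
(np.float64(-92.15403836069645), np.float64(119.12174551076059), 93) [160.3 275.4]
(np.float64(16.26838366640094), np.float64(133.26962924638755), 144.5) [122.1 208. ]
```

View pics/w1m.png

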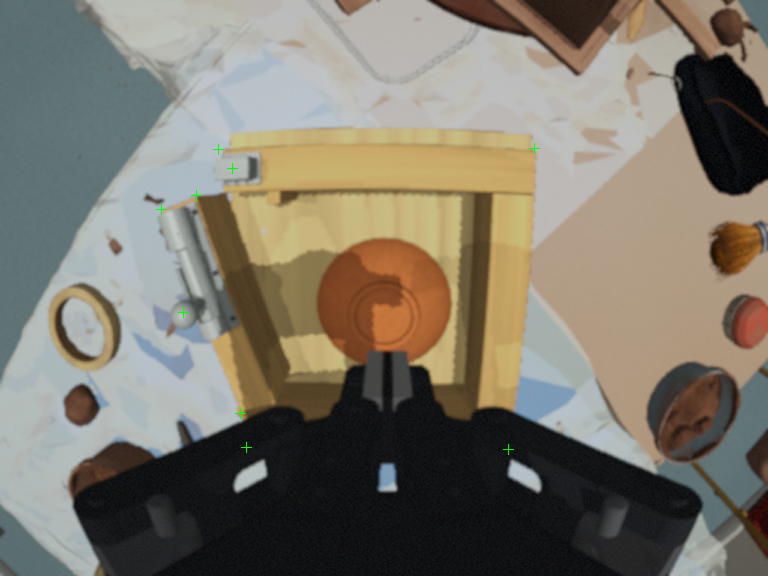

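The fit holds: the markers sit on the ball, the gate end and the walls to within about 2 px, with the ball at (183,313). I'm moving down outside the gate's free end.

In the tool's units: -219 mm is -0.438, 196 mm is 0.392.

Call:
send_rows(rows="0 0 0 0.044 -0.438 0.1 -1;0 0 0 0.044 -0.438 0.1 -1;0 0 0 0.044 -0.438 0.1 -1;0 0 0 0.044 -0.438 0.1 -1;0 0 0 0.044 -0.438 0.18 -1;0 0 0 0.044 -0.438 0.28 -1;0 0 0 0.044 -0.438 0.392 -1;0 0 0 0.044 -0.438 0.392 -1")

```text
time: 4.78
eef_pos: [0.6194, 0.2415, 0.0977]
tcp_rot: [0.994, -0.113, -0.006, 0.002]
contact_force: [-0.2, 0.6, 0.2]
opening: 0.001
finger_force: 0.0
```

```bash
python3 -c "
from go import *
s=ctrl.get_state(); print(s['time'],w2box(s['eef_pos']),s['contact_force'],[round(x,2) for x in s['qpos']])
p=shot('side','s2'); im=cv2.imread('pics/s2.png')[130:270,140:340]; cv2.imwrite('pics/s2z.png',cv2.resize(im,None,fx=4,fy=4,interpolation=cv2.INTER_CUBIC))"
```

```text
4.775 [ 52.9 209.3  97.7] [-0.15726727  0.57636788  0.24702201] [np.float64(0.22), np.float64(0.43), np.float64(1.7), np.float64(0.0), np.float64(1.03), np.float64(2.02)]
```

View pics/s2z.png

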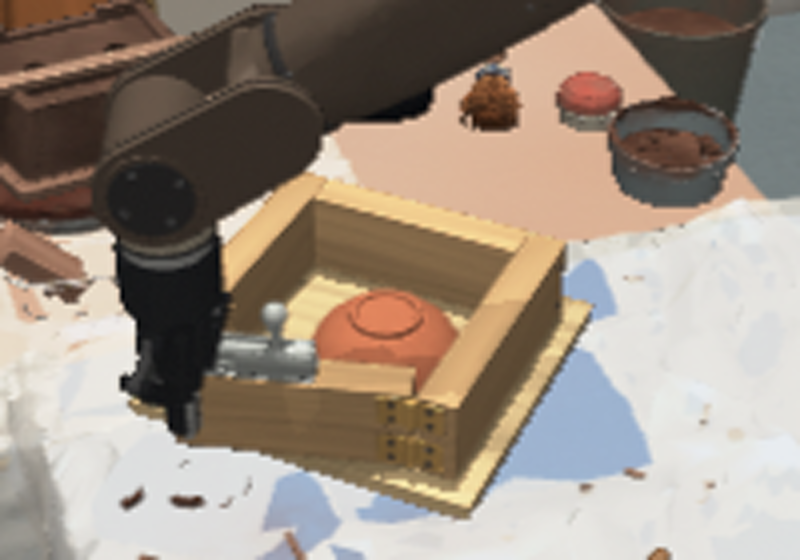

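The arm is clear of the gate, with the tool just outside its free end at (185,430) in the crop and the knob upright at (275,310). I'll shift toward the free end, then push slowly.

In the tool's units: 54 mm is 0.108, 48 mm is 0.096.

Call:
send_rows(rows="0 0 0 0.03 0 -0.012 -1;0 0 0 0.03 0 -0.012 -1;0 0 0 0.03 0.024 -0.012 -1;0 0 0 0.03 0.048 -0.012 -1;0 0 0 0.03 0.064 -0.012 -1;0 0 0 0.03 0.08 -0.012 -1;0 0 0 0.03 0.096 -0.012 -1;0 0 0 0.03 0.108 -0.012 -1")

```text
time: 5.82
eef_pos: [0.6259, 0.1862, 0.1101]
tcp_rot: [0.994, -0.113, 0.0, -0.0]
contact_force: [1.1, 1.5, -0.7]
opening: -0.002
finger_force: 0.4
```

```bash
python3 -c "
from go import *
s=ctrl.get_state(); print(s['time'],w2box(s['eef_pos']),s['contact_force'],delta(s,s['eef_pos']))"
```

```text
5.825 [ 71.8 156.9 110.1] [ 1.11499944  1.51810541 -0.70202272] (array([-0. , -0. ,  0.1]), array([0., 0., 0.]))
```

In the tool's units: 20 mm is 0.04, 18 mm is 0.036.

Call:
send_rows(rows="0 0 0 0 0.006 0.01 -1;0 0 0 0 0.014 0.012 -1;0 0 0 0 0.02 0.012 -1;0 0 0 0 0.026 0.012 -1;0 0 0 0 0.032 0.012 -1;0 0 0 0 0.036 0.012 -1;0 0 0 0 0.04 0.012 -1;0 0 0 0 0.04 0.012 -1")

```text
time: 6.82
eef_pos: [0.6228, 0.1673, 0.1061]
tcp_rot: [0.994, -0.113, 0.002, -0.0]
contact_force: [0.9, 0.8, 1.0]
opening: -0.0
finger_force: 0.7
```

```bash
python3 -c "
from go import *
s=ctrl.get_state(); print(s['time'],w2box(s['eef_pos']),s['contact_force'])"
```

```text
6.825 [ 73.1 137.9 106.1] [0.88017088 0.81750702 0.97683712]
```

In the tool's units: 4 mm is 0.008, 3 mm is 0.006.

Call:
send_rows(rows="0 0 0 0 0.002 0 -1;0 0 0 0 0.004 0 -1;0 0 0 0 0.006 0 -1;0 0 0 0 0.008 0 -1;0 0 0 0 0.008 0 -1")

```text
time: 7.45
eef_pos: [0.6202, 0.1631, 0.1037]
tcp_rot: [0.994, -0.113, -0.0, 0.0]
contact_force: [0.5, 0.6, -0.3]
opening: -0.0
finger_force: 0.0
```

```bash
python3 -c "
from go import *
s=ctrl.get_state(); print(s['time'],w2box(s['eef_pos']),s['contact_force'])"
```

```text
7.45 [ 71.5 133.1 103.7] [ 0.47092234  0.56452108 -0.31104705]
```

In the tool's units: 4 mm is 0.008, 3 mm is 0.006.

Call:
send_rows(rows="0 0 0 0 0.002 0 -1;0 0 0 0 0.004 0 -1;0 0 0 0 0.006 0 -1;0 0 0 0 0.008 0 -1;0 0 0 0 0.008 0 -1")

```text
time: 8.07
eef_pos: [0.6198, 0.1608, 0.1042]
tcp_rot: [0.994, -0.114, 0.001, -0.002]
contact_force: [0.7, 5.9, -1.4]
opening: -0.001
finger_force: 2.4
```

```bash
python3 -c "
from go import *
s=ctrl.get_state(); print(s['time'],w2box(s['eef_pos']),s['contact_force'],s['wrist_torque'])
p=shot('side','s3'); im=cv2.imread('pics/s3.png')[150:250,160:280]; cv2.imwrite('pics/s3z.png',cv2.resize(im,None,fx=6,fy=6,interpolation=cv2.INTER_CUBIC))"
```

```text
8.075 [ 71.7 130.8 104.2] [ 0.67095114  5.94885078 -1.42475407] [ 0.96019436 -0.19245103 -0.01111999]
```

View pics/s3z.png

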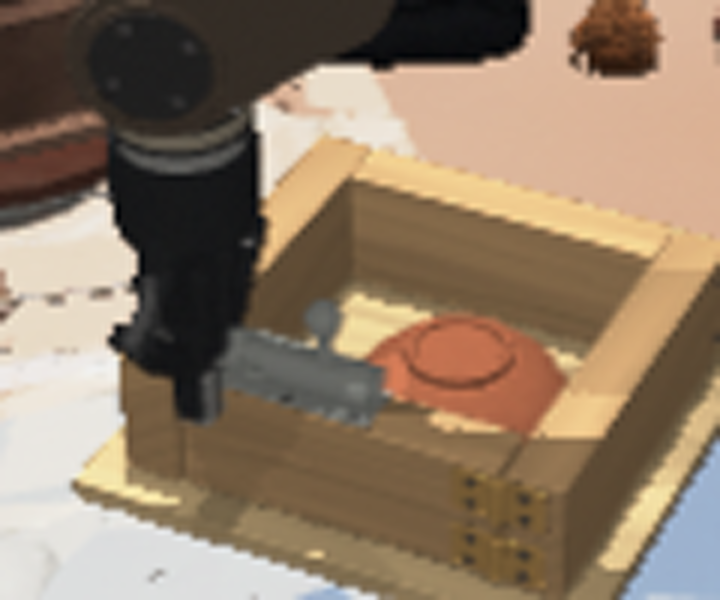

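The gate is flush with the far wall (seam at (185,440)) and the stop is felt at 6 N. I'm backing off, then going above and behind the knob.

In the tool's units: -96 mm is -0.192, -91 mm is -0.182.

Call:
send_rows(rows="0 0 0 0 -0.02 0 -1;0 0 0 0 -0.044 0 -1;0 0 0 0 -0.044 -0.08 -1;0 0 0 0 -0.044 -0.192 -1;0 0 0 -0.09 0 -0.192 -1;0 0 0 -0.182 0.054 -0.192 -1;0 0 0 -0.182 0.054 -0.192 -1;0 0 0 -0.182 0.054 -0.192 -1")

```text
time: 9.12
eef_pos: [0.5256, 0.1538, 0.2009]
tcp_rot: [0.994, -0.113, 0.001, -0.0]
contact_force: [-0.5, 0.3, 0.9]
opening: 0.002
finger_force: 0.0
```

```bash
python3 - <<'E'
from go import *
s=ctrl.get_state(); print(s['time'],w2box(s['eef_pos']),s['contact_force'],delta(s,s['eef_pos']))
for c in("wrist","side"):
    p=shot(c,c+"4")
    for n in ["knob_ball","gate","bolt"]:
        for d in ctrl.look_for(p,n)[:2]: X=w(p,d["position"]); print(c,n,round(d["p"],2),"box",w2box(X))
im=cv2.imread('pics/side4.png')[150:250,160:280]; cv2.imwrite('pics/s4z.png',np.hstack([cv2.resize(im,None,fx=3.84,fy=3.84),cv2.imread('pics/wrist4.png')[:,150:450]]))
E
```

```text
9.125 [-18.5 102.6 200.9] [-0.52009683  0.3174578   0.91579269] (array([-0. , -0.1,  0.1]), array([0., 0., 0.]))
wrist knob_ball 0.64 box [ 15.2 101.6 147.2]
wrist knob_ball 0.48 box [44.8  6.  78.3]
wrist gate 0.58 box [ 25.9 101.2 118.8]
wrist bolt 0.97 box [ 28.8 100.6 113.2]
side knob_ball 0.62 box [ 10.1 103.5 144.1]
side gate 0.78 box [  5.4 108.7  82.4]
side bolt 0.6 box [ 14.3  99.3 120.6]
side bolt 0.17 box [  9.4 108.3 145.5]
```

View pics/s4z.png

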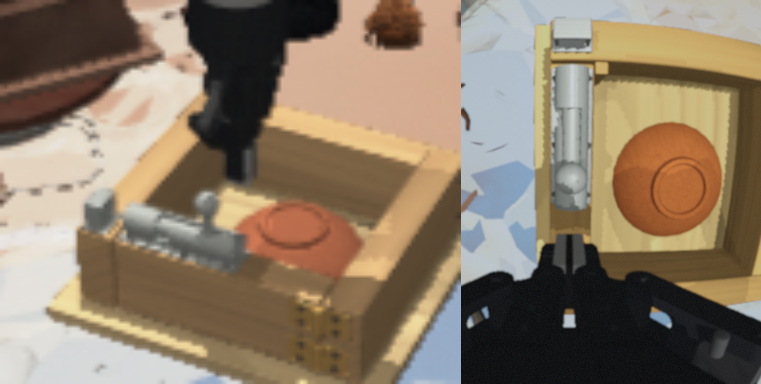

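The gate is shut in both views, the ball is at about (570,180) in the right panel, and the closed tips are lined up behind it. I'm descending and pushing along the slot.

In the tool's units: 48 mm is 0.096, 38 mm is 0.076.

Call:
send_rows(rows="0 0 0 0 0 0.05 -1;0 0 0 0 0 0.096 -1;0 0 0 0 0 0.096 -1;0 0 0 0.016 0 0.096 -1;0 0 0 0.032 0 0.096 -1;0 0 0 0.048 0 0.096 -1;0 0 0 0.064 0 0.096 -1;0 0 0 0.076 0 0.096 -1")

```text
time: 10.52
eef_pos: [0.5626, 0.1449, 0.1524]
tcp_rot: [0.994, -0.113, 0.0, -0.0]
contact_force: [-1.2, 0.7, 0.5]
opening: 0.001
finger_force: 0.8
```

In the tool's units: 8 mm is 0.016, 6 mm is 0.012.

Call:
send_rows(rows="0 0 0 0.004 0 0 -1;0 0 0 0.008 0 0 -1;0 0 0 0.012 0 0 -1;0 0 0 0.016 0 0 -1;0 0 0 0.016 0 0 -1")

```text
time: 11.15
eef_pos: [0.5698, 0.1432, 0.152]
tcp_rot: [0.994, -0.113, 0.0, 0.0]
contact_force: [-0.8, 0.4, 0.6]
opening: 0.001
finger_force: 0.4
```

```bash
cat > look.py <<'E'
from go import *
import sys
s=ctrl.get_state(); print(s['time'],w2box(s['eef_pos']),s['contact_force'].round(1) if hasattr(s['contact_force'],'round') else s['contact_force'])
for c in sys.argv[1:]:
    p=shot(c,c+"_l")
    for n in ["knob_ball","bolt_knob"]:
        for d in ctrl.look_for(p,n)[:2]: print(c,n,round(d["p"],2),"box",w2box(w(p,d["position"])))
E
python3 look.py wrist side
```

```text
11.15 [ 27.  102.3 152. ] [-0.8  0.4  0.6]
wrist knob_ball 0.96 box [ 53. 100. 149.]
wrist bolt_knob 0.71 box [ 48.1 100.1 148.5]
wrist bolt_knob 0.48 box [75.1  9.4 81.9]
```

Not at the stop yet, so I'll push on in small steps.

In the tool's units: 4 mm is 0.008, 3 mm is 0.006.

Call:
send_rows(rows="0 0 0 0.002 0 0 -1;0 0 0 0.004 0 0 -1;0 0 0 0.006 0 0 -1;0 0 0 0.008 0 0 -1;0 0 0 0.008 0 0 -1")

```text
time: 12.08
eef_pos: [0.5727, 0.1427, 0.152]
tcp_rot: [0.994, -0.113, -0.001, -0.0]
contact_force: [-5.3, 1.8, 2.5]
opening: 0.003
finger_force: 2.5
```

```bash
python3 look.py wrist
```

```text
12.075 [ 29.9 102.5 152. ] [-5.3  1.8  2.5]
wrist knob_ball 0.9 box [ 52.6  97.9 150. ]
wrist bolt_knob 0.97 box [ 48.9 103.1 149.1]
```

The bolt is home: 5 N at the stop, ball at about x 50. I'm backing off and going round to the inner side of the knob.

In the tool's units: -48 mm is -0.096, 43 mm is 0.086.

Call:
send_rows(rows="0 0 0 -0.028 0 0 -1;0 0 0 -0.028 0 -0.096 -1;0 0 0 -0.028 0 -0.096 -1;0 0 0 0.038 0.086 -0.096 -1;0 0 0 0.038 0.086 -0.096 -1;0 0 0 0.038 0.086 -0.048 -1;0 0 0 0.038 0.086 0 -1;0 0 0 0.038 0.086 0 -1")

```text
time: 13.22
eef_pos: [0.5802, 0.0966, 0.1491]
tcp_rot: [0.994, -0.113, -0.003, 0.0]
contact_force: [0.5, -0.1, 0.0]
opening: 0.003
finger_force: 0.0
```

```bash
python3 look.py wrist side
```

```text
13.225 [ 47.7  59.3 149.1] [ 0.5 -0.1  0. ]
wrist knob_ball 0.89 box [ 53.5  97.8 148.1]
wrist bolt_knob 0.9 box [ 54.2  96.9 147.7]
side knob_ball 0.57 box [ 46.6 104.6 146.5]
side bolt_knob 0.46 box [ 47.8 105.8 143.2]
side bolt_knob 0.45 box [  54.5 -396.2   25.6]
```

In the tool's units: -51 mm is -0.102, -45 mm is -0.09.

Call:
send_rows(rows="0 0 0 0.004 -0.016 0 -1;0 0 0 0.004 -0.03 0 -1;0 0 0 0.004 -0.042 0 -1;0 0 0 0.004 -0.054 0 -1;0 0 0 0.004 -0.066 0 -1;0 0 0 0.004 -0.078 0 -1;0 0 0 0.004 -0.09 0 -1;0 0 0 0.004 -0.102 0 -1")

```text
time: 14.52
eef_pos: [0.5959, 0.1458, 0.152]
tcp_rot: [0.994, -0.113, -0.0, -0.0]
contact_force: [0.2, -0.8, 0.1]
opening: 0.0
finger_force: 0.2
```

```bash
python3 look.py wrist side
```

```text
14.525 [ 51.8 110.7 152. ] [ 0.2 -0.8  0.1]
wrist knob_ball 0.83 box [ 54.4 129.1 135.8]
wrist bolt_knob 0.93 box [ 52.7 127.6 136. ]
```

The ball is swinging over (now at y≈129, z≈130). I'll sweep on over it, then press down.

In the tool's units: -30 mm is -0.06, -24 mm is -0.048.

Call:
send_rows(rows="0 0 0 0 -0.012 0 -1;0 0 0 0 -0.024 0 -1;0 0 0 0 -0.036 0 -1;0 0 0 0 -0.048 0 -1;0 0 0 0 -0.06 0 -1;0 0 0 0 -0.06 0.006 -1;0 0 0 0 -0.06 0.012 -1;0 0 0 0 -0.06 0.016 -1")

```text
time: 15.82
eef_pos: [0.6024, 0.1745, 0.1437]
tcp_rot: [0.994, -0.113, -0.0, 0.0]
contact_force: [0.3, 1.0, -0.0]
opening: -0.002
finger_force: 0.2
```

In the tool's units: 3 mm is 0.006, 2 mm is 0.004.

Call:
send_rows(rows="0 0 0 0 0 0.002 -1;0 0 0 0 0 0.004 -1;0 0 0 0 0 0.006 -1;0 0 0 0 0 0.006 -1")

```text
time: 16.32
eef_pos: [0.6026, 0.1746, 0.1412]
tcp_rot: [0.994, -0.113, 0.0, 0.0]
contact_force: [0.1, -0.3, 0.2]
opening: -0.002
finger_force: 0.2
```

```bash
python3 look.py wrist side
```

```text
16.325 [ 51.8 140.4 141.2] [ 0.1 -0.3  0.2]
wrist knob_ball 0.98 box [ 53.5 121.  112. ]
wrist bolt_knob 0.91 box [ 50.5 119.7 112.1]
side knob_ball 0.67 box [-31.4  82.7  53.9]
side bolt_knob 0.61 box [ -41.  -436.9   37.9]
```

Call:
send_rows(rows="0 0 0 0 0 0.002 -1;0 0 0 0 0 0.004 -1;0 0 0 0 0 0.006 -1;0 0 0 0 0 0.006 -1")

```text
time: 17.12
eef_pos: [0.6029, 0.1748, 0.1403]
tcp_rot: [0.994, -0.113, 0.0, -0.0]
contact_force: [-4.1, 0.5, 9.1]
opening: -0.001
finger_force: 4.5
```

Firm stop at 9 N, so the knob is level. I'm lifting off and checking.

In the tool's units: -160 mm is -0.32, -140 mm is -0.28.

Call:
send_rows(rows="0 0 0 0 0 -0.03 -1;0 0 0 0 0 -0.12 -1;0 0 0 -0.12 0.1 -0.28 -1;0 0 0 -0.2 0.22 -0.32 -1;0 0 0 -0.2 0.22 -0.32 -1;0 0 0 -0.2 0.22 -0.32 -1;0 0 0 -0.2 0.22 -0.32 -1")

```text
time: 18.0
eef_pos: [0.4805, 0.09, 0.298]
tcp_rot: [0.994, -0.114, 0.0, -0.0]
contact_force: [0.3, -0.1, 0.4]
opening: -0.001
finger_force: 0.0
```

```bash
python3 look.py wrist side; python3 - <<'E'
import cv2,numpy as np
im=cv2.imread('pics/side_l.png')[150:250,160:280]; cv2.imwrite('pics/f.png',np.hstack([cv2.resize(im,None,fx=3.84,fy=3.84),cv2.imread('pics/wrist_l.png')[:,100:420]]))
E
```

```text
18.0 [-47.9  30.2 298. ] [ 0.3 -0.1  0.4]
wrist knob_ball 0.88 box [ 52.4 129.9 110.7]
side knob_ball 0.38 box [ 47.6 142.  111.7]
side knob_ball 0.32 box [  3.8 110.   79. ]
side bolt_knob 0.37 box [ 46.6 140.2 116.9]
```

View pics/f.png

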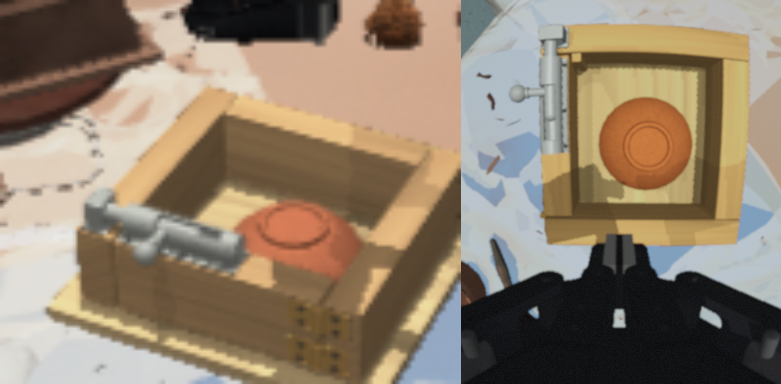

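The gate is shut, the rod is through the keeper at (553,45), and the knob lies level outward at (520,93). The bowl hasn't moved and the arm is clear, so I'm handing in.

```bash
python3 -c "
from plant import ctrl
print(ctrl.sign_off())"
```

```text
the job is handed in; nothing more can be done
None
```

I handed the job in at about 18 s. The last pictures show the gate shut, the bolt home in the keeper, the knob level in its notch, the bowl unmoved and the arm clear; the hand-in gave no verdict.

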